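# Unclip the big battery pack from the garage charger

### The job

Two tool batteries are clipped in the charger on the workshop cart. Squeeze the two side tabs of the bigger pack together, lift it straight out and stand it upright on its foot in the shallow steel tray. Leave the smaller pack clipped in the charger, and do not wrench the bigger one out against its catches.

Things in the scene. Friction and masses are not known exactly. Their poses are not given: they have to be found in the camera images.
- big_pack: Bigger of two black battery packs, 0.36 kg, in either bay of the charger. Origin: centre of its underside, z up. 104 mm tall; foot and stem 46 (x) by 41 (y) mm up to z = 48 mm; cap above it 78 (x) by 41 (y) mm. A ribbed sprung tab, 24 mm wide, juts from the middle of each long side (+y, -y), z = 50 to 82 mm. A catch under each tab hooks below the charger's lip.
- big_pack_grip (a point): Point midway between the big pack's two tabs, 70 mm above its underside; axes as the pack's. Pinch here along y from above: 65 mm over the tabs at rest, 47 mm fully pressed (9 mm, 9 N each). Free when both are in by 6 mm; then lift straight up, carrying the pack by its pressed tabs (30 to 60 N). Released, they spring out.
- small_pack: The smaller black pack, in the other bay: same foot, stem and tabs as the big one, but its cap is only 52 mm (x) by 41 mm (y) and it is 88 mm tall in all. Origin: centre of its underside, z up. It stays where it is.
- charger: Grey two-bay charger, fixed, 270 mm (x) by 80 mm (y), 50 mm high. Origin: centre of its underside. Bays 65 mm to either side of the origin along x; the packs' axes lie along the charger's. A seated pack's underside is 6 mm above the origin; it has about 4 mm of play in y and 2 mm in x. Lift a freed pack 50 mm or more to clear the charger.
- tray: Shallow empty open-topped sheet-steel tray, fixed, 170 mm (x) by 130 mm (y), 28 mm high, walls and floor 3 mm thick. Origin: centre of its underside.
Mind the look-alikes: they are no part of the job. What is shaped like the big_pack but green or turquoise is not meant.

How it is judged:
On the way:
1. the big pack is free of its bay, lifted above the charger (z of big_pack in the frame of charger above 0.055 m), for 0.1 s.
At the end, for the whole second after the job is handed in: The big pack stands in the steel tray on its foot: its origin within 65 mm (tray x) and 50 mm (tray y) of the tray's centre and less than 12 mm above the tray's underside, tilted less than 0.17 rad, at rest; the small pack is still clipped in its bay, within 12 mm of its start (x of big_pack in the frame of tray between -0.065 and 0.065 m and y of big_pack in the frame of tray between -0.05 and 0.05 m and z of big_pack in the frame of tray below 0.012 m and angle between big_pack's own z axis and vertical below 0.17 rad and linear speed of big_pack below 0.03 m/s and distance of small_pack from where it was at the start of the episode below 0.012 m and z of small_pack in the frame of charger below 0.015 m); the robot touches nothing.
It fails at once if the big pack is wrenched against the charger with more than 70 N (contact force between big_pack and charger above 70 N).
It fails at once if the small pack is pulled up or knocked by more than 20 mm (distance of small_pack from where it was at the start of the episode above 0.02 m).
It also fails if it takes over 35 s, if anything falls off the work surface, if the arm or the gripper's body presses on something with over 40 N, if the wrist force passes 120 N, or if a joint passes its speed limit or range.

### The arm

A 6-joint arm with a two-finger parallel gripper is mounted at the origin on the work surface. World frame = base frame: x ahead of the robot, y to its left, z up, the work surface at z = 0. Lengths are in m, angles in rad, forces in N, time in s.
With the tool pointing down it reaches from about 0.35 to 0.775 m from the base axis. Payload 7.3 kg.
Tool frame: the origin (TCP) lies midway between the tips of the shut fingers; the grasp point (between the pads) lies 19 mm behind it; z points along the fingers, y is the line along which they close (so a half turn about z gives the same grasp; the last joint's range is limited). The gripper opens to 92 mm and grips with 3 to 60 N. Pads are 19 mm wide; open, the fingers measure 130 mm over their backs; the gripper's body (75 mm by 190 mm) begins 47 mm behind the grasp point.
Start: joints at [-1.471, 0.342, 1.524, -0, 1.275, -0.146], TCP at [0.128, -0.509, 0.227] pointing down, gripper open.
Joint ranges: [-2.53, 2.53], [-0.77, 2.02], [0.04, 2.7], [-1, 4.14], [0.28, 2.66], [-3.11, 3.11]. Speed limits (rad/s): [2.57, 2.57, 3.14, 3.14, 3.14, 3.14].

### API

Orientations are given as [roll, pitch, yaw] about the fixed x, y, z axes, in that order (R = Rz(yaw) Ry(pitch) Rx(roll)).
In Python, from cell import robot, read_camera, camera_params, nets gives the robot as it stands. The module is installed in compiled form; this text tells all that it offers.
- The arm moves only by the tool step_arm, never from a script. Its argument "steps" is a list of rows, each an object of numbers: "x", "y", "z": the shift along the tool's x, y, z as a fraction of full scale; "rx", "ry", "rz": the turn, a rotation vector about the tool's x, y, z as a fraction of full scale; "claw": the opening, from -1 (shut) to 1 (fully open). In form: [{"x": .., "y": .., "z": .., "rx": .., "ry": .., "rz": .., "claw": ..}, ...]. A call has 1 to 12 rows; each row is the pose to reach, as a shift and turn from the pose commanded when the call began, along the tool's axes at that moment; what a row does not reach only later rows make up. Full scale, the value 1, is 750 mm for a shift and pi/4 rad for a turn. A row lasts 1/12 s, in which the tool goes at most 41.7 mm and 7.16 degrees, less where a joint would pass 70% of its speed; a pose out of reach is approached as far as the arm can. A call with a number of a shift or a turn outside -1 to 1 is refused whole. A call with a gripper value outside its range is refused whole. The fingers move at their own pace and stop on an object; "squeeze" is the grip in N (left out, the last holds). Time passes only in rows, so rows that repeat a pose let the fingers close. It gives the time, the measured TCP pose, the force, the opening and the grip force at its end, in the units of the state.
- robot.observe(): the state, without advancing time (a new reading comes with each control period).
- read_camera(name): name is "side" or "top"; returns (picture, depth): 480x640x3 uint8, blue, green, red; 480x640 float32, m along the optical axis (not along the pixel's ray), 0 where there is no reading.
- camera_params(name): a dict with "fx", "fy", "cx", "cy" (pixels), "k1" (the pictures are not rectified: a ray, as slopes to the right and down, at radius r is drawn at 1 + k1 r^2 times it, then the intrinsics apply), "R" (3x3) and "t" (3): a world point X has camera coordinates R X + t. Camera axes: x right, y down, z forward; pixel columns grow to the right and rows downward; lengths in m; the calibration is good to about 2 mm. A picture is of the moment at which its call begins. camera_params takes no time and is no camera call.
- robot.hand_in(): hands the job in; it is judged then, once.
Trained networks look in the newest picture that a camera, given by its name, has taken for a name from the list of things; names that differ only in an ending like _2 or _b are one class to them, and where a whole thing is asked for, a point or a joint stands for the part that bears it (a point fixed in the world has none). Each returns a list of dicts, best first, with "conf" (0 to 1); they miss things now and then, are a little off and sometimes report something else, mostly with a low value. They report only what shows in the picture. A call takes as long as a camera call. They do not tell look-alikes from the thing itself.
- nets.masks_of(camera, query): "region" (480x640 bool, what is visible of it) and "box" ([left, top, right, bottom] in pixels, round what is visible of it).
- nets.landmark_of(camera, query): "pixel" ([row, column] in pixels: a listed point, or the origin of a listed thing).
The state is a dict: "time": time; "qpos": joint angles; "qvel": joint speeds; "joint_efforts": joint torques, N m; "tool_pos": TCP position; "tool_rot": TCP orientation; "contact_force": force on the tool from outside, world axes, zero at the start; "torque": the same for the moment, N m; "opening": finger opening in m; "grip_force": force on a finger pad.
Only numpy, scipy, OpenCV 4.12 (cv2) and the standard library are available. Lean on these libraries where they do the work, as an engineer would, in place of code of your own. Each camera call takes 0.05 s, during which the arm holds its last target. There are 200 camera calls.

## Working session

There is one attempt and no reset: what is moved stays moved. The work goes in short steps, Python scripts to look and compute and a tool call to move; the robot and the scene stay as the last step left them, time stands still between calls to the robot, and variables do not carry over. Pictures are saved under pics/ and viewed, at most 10 in all, crops included, and the job is handed in when it is done.

Besides the shell and the picture viewer there is one more tool, called after "Request:" by a JSON object that holds its "method" and its "body", one argument or row to a line. step_arm: Moves the arm, as the interface text tells. Its arguments: {"type":"object","properties":{"steps":{"type":"array","items":{"type":"object","properties":{"x":{"type":"number","minimum":-1,"maximum":1},"y":{"type":"number","minimum":-1,"maximum":1},"z":{"type":"number","minimum":-1,"maximum":1},"rx":{"type":"number","minimum":-1,"maximum":1},"ry":{"type":"number","minimum":-1,"maximum":1},"rz":{"type":"number","minimum":-1,"maximum":1},"claw":{"type":"number"}}}},"squeeze":{"type":"number"}},"required":["steps"]}

```bash
mkdir -p pics
cat > h.py <<'E'
import numpy as np, cv2
from cell import robot, read_camera, camera_params, nets
def ray(c,px):  # px [col,row]
    p=camera_params(c);R=np.array(p['R']);t=np.array(p['t'])
    d=np.array([(px[0]-p['cx'])/p['fx'],(px[1]-p['cy'])/p['fy']]);u=d.copy()
    for _ in range(20): u=d/(1+p['k1']*(u@u))
    return -R.T@t, R.T@np.array([u[0],u[1],1.])
def proj(c,X):
    p=camera_params(c);x=np.array(p['R'])@np.array(X)+np.array(p['t']);u=x[:2]/x[2];u=u*(1+p['k1']*(u@u))
    return np.array([u[0]*p['fx']+p['cx'],u[1]*p['fy']+p['cy']])
def at_z(c,px,z):
    o,d=ray(c,px);return o+d*(z-o[2])/d[2]
def cloud(c,depth,mask):
    v,u=np.nonzero(mask&(depth>0))
    p=camera_params(c);R=np.array(p['R']);t=np.array(p['t'])
    K=np.array([[p['fx'],0,p['cx']],[0,p['fy'],p['cy']],[0,0,1.]])
    q=cv2.undistortPoints(np.stack([u,v],1).astype(float)[:,None],K,np.array([p['k1'],0,0,0.]))[:,0] if p['k1'] else None
    if q is None: q=np.stack([(u-p['cx'])/p['fx'],(v-p['cy'])/p['fy']],1)
    d=depth[v,u]
    return (np.c_[q*d[:,None],d]-t)@R
def tri(a,pa,b,pb):
    o1,d1=ray(a,pa);o2,d2=ray(b,pb)
    s=np.linalg.lstsq(np.c_[d1,-d2],o2-o1,rcond=None)[0]
    A=o1+s[0]*d1;B=o2+s[1]*d2
    return (A+B)/2,np.linalg.norm(A-B)
E
python3 - <<'E'
from h import *
np.set_printoptions(precision=3,suppress=True)
ims={}
for c in ('top','side'):
    im,d=read_camera(c);cv2.imwrite(f'pics/{c}0.png',im);np.savez(f'{c}0.npz',im=im,d=d)
    p=camera_params(c);print(c,p['k1'],-np.array(p['R']).T@p['t'])
    for q in ('big_pack','small_pack','charger','tray'):
        for m in nets.masks_of(c,q)[:4]:
            P=cloud(c,d,m['region']);print(q,round(m['conf'],2),m['box'],np.median(P,0) if len(P) else '', np.percentile(P[:,2],95) if len(P) else '')
    for q in ('big_pack_grip','big_pack','small_pack','tray','charger'):
        print(q,[(round(m['conf'],2),np.round(m['pixel'],1)) for m in nets.landmark_of(c,q)[:4]])
s=robot.observe();print(s['time'],s['tool_pos'],s['tool_rot'],s['opening'])
E
```

```text
top 0.022523309905405166 [ 0.332 -0.098  1.297]
big_pack 0.93 [364.3, 267.2, 407.2, 309.4] [ 0.37  -0.213  0.103] 0.10764624195963772
big_pack 0.9 [484.9, 213.8, 534.1, 252.2] [ 0.488 -0.455  0.102] 0.10662312991498457
big_pack 0.87 [397.8, 197.6, 440.8, 232.2] [ 0.519 -0.278  0.108] 0.11282482024918648
big_pack 0.7 [436.1, 266.2, 487.5, 296.2] [ 0.388 -0.366  0.102] 0.10730128796000152
small_pack 0.95 [344.6, 176.4, 372.6, 209.0] [ 0.559 -0.157  0.093] 0.09748645376185705
charger 0.69 [317.4, 165.6, 452.7, 246.6] [ 0.539 -0.208  0.049] 0.05408978013724245
big_pack_grip [(0.81, array([286.3, 457.4])), (0.75, array([229.4, 506.1])), (0.66, array([212.1, 414.5])), (0.56, array([292. , 382.1]))]
big_pack [(0.85, array([282.8, 451.8])), (0.85, array([237. , 495.7])), (0.8, array([288.9, 377.6])), (0.73, array([216.8, 415.2]))]
small_pack [(0.55, array([197.9, 356.1]))]
tray [(0.82, array([214.3, 180.7]))]
charger [(0.66, array([207. , 384.6]))]
side -0.1324236165208065 [0.114 0.545 0.729]
big_pack 0.92 [325.6, 157.8, 364.3, 201.7] [ 0.515 -0.261  0.092] 0.10938991319741194
big_pack 0.91 
[... 254 characters left out ...]
0.7 [289.4, 190.6, 319.9, 226.3] [ 0.555 -0.141  0.085] 0.09351132073698379
charger 0.73 [261.6, 178.5, 379.6, 256.2] [ 0.53  -0.169  0.042] 0.04949854155464259
tray 0.73 [155.7, 316.0, 278.5, 409.2] [0.519 0.209 0.002] 0.025894996059196658
big_pack_grip [(0.87, array([150.1, 389.4])), (0.81, array([181.8, 416.7])), (0.77, array([181.8, 340.7])), (0.61, array([219.6, 395. ]))]
big_pack [(0.96, array([245.2, 396.2])), (0.94, array([173.3, 388. ])), (0.63, array([201.6, 343.2])), (0.56, array([201. , 416.4]))]
small_pack [(0.93, array([228.2, 301.1]))]
tray [(0.57, array([368. , 221.2]))]
charger [(0.79, array([218.3, 322.6]))]
1.0 [ 0.128 -0.509  0.227] [3.142 0.    0.246] 0.09210839509860509
```

View pics/top0.png

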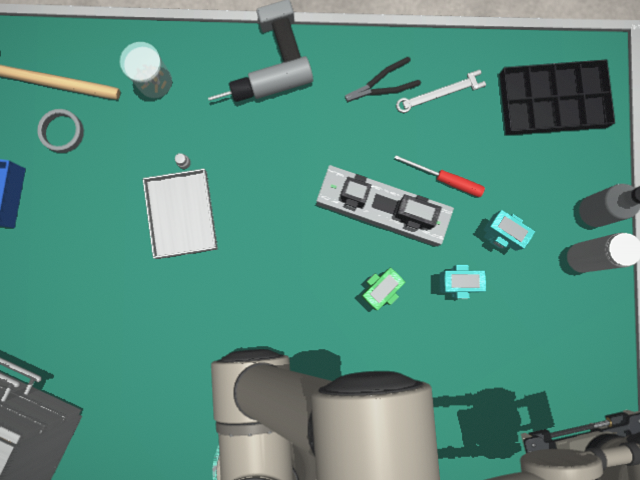

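Run:
```python
from h import *
np.set_printoptions(precision=4,suppress=True)
T=np.load('top0.npz');S=np.load('side0.npz')
cv2.imwrite('pics/crop1.png',np.hstack([cv2.resize(T['im'][150:260,300:460],(400,275),interpolation=2),cv2.resize(S['im'][140:270,250:440],(400,275),interpolation=2)]))
# geometry from depth clouds
A=np.ones((480,640),bool)
for c,D in (('top',T),('side',S)):
    P=cloud(c,D['d'],A)
    def rect(n,sel):
        Q=P[sel]
        if len(Q)<20: print(c,n,len(Q));return
        r=cv2.minAreaRect(Q[:,:2].astype(np.float32));print(c,n,len(Q),np.array(r[0]),np.array(r[1]),r[2],np.median(Q[:,2]))
    near=lambda x,y,r:np.hypot(P[:,0]-x,P[:,1]-y)<r
    rect('big cap top',near(.519,-.278,.07)&(P[:,2]>.102)&(P[:,2]<.125))
    rect('small cap',near(.559,-.157,.05)&(P[:,2]>.087)&(P[:,2]<.11))
    rect('charger top',near(.539,-.208,.17)&(P[:,2]>.043)&(P[:,2]<.055))
    rect('tray rim',near(.519,.209,.13)&(P[:,2]>.02)&(P[:,2]<.04))
    rect('tray all',near(.519,.209,.13)&(P[:,2]>.012)&(P[:,2]<.04))
a,b=[415.2,216.8],[343.2,201.6]
print('big tri',tri('top',[414.5,212.1],'side',[340.7,181.8]),tri('top',a,'side',b))
print('tray tri',tri('top',[180.7,214.3],'side',[221.2,368.]))
print('small tri',tri('top',[356.1,197.9],'side',[301.1,228.2]))
```

```text
top big cap top 848 [ 0.5242 -0.2811] [0.0783 0.0427] 72.32528686523438 0.10949737271306975
top small cap 636 [ 0.5636 -0.1573] [0.0519 0.0649] 71.7129898071289 0.09334567656874425
top charger top 3117 [ 0.4966 -0.2039] [0.2702 0.181 ] 72.02698516845703 0.04964083563444744
top tray rim 660 [0.5345 0.2127] [0.2051 0.1316] 10.916449546813965 0.02705125136295017
top tray all 878 [0.5358 0.2128] [0.2074 0.1316] 10.81815242767334 0.02565971828034177
side big cap top 444 [ 0.5231 -0.2782] [0.0816 0.043 ] 72.94049072265625 0.10793468643411702
side small cap 357 [ 0.5594 -0.1537] [0.0538 0.0614] 71.8828125 0.09185209512023404
side charger top 1810 [ 0.5335 -0.2027] [0.2613 0.213 ] 34.62605667114258 0.04779273374259895
side tray rim 1168 [0.5352 0.2132] [0.2088 0.1333] 10.318851470947266 0.02538180502997217
side tray all 1904 [0.5352 0.2132] [0.2088 0.1333] 10.273761749267578 0.022231170778576236
big tri (array([ 0.528 , -0.275 ,  0.0722]), np.float64(0.006427482005872884)) (array([ 0.5275, -0.2861,  0.0089]), np.float64(0.005227615113706097))
tray tri (array([ 0.5164,  0.2103, -0.0064]), np.float64(0.0062961685481504135))
small tri (array([ 0.5657, -0.1599,  0.0081]), np.float64(0.007368786241933305))
```

View pics/crop1.png

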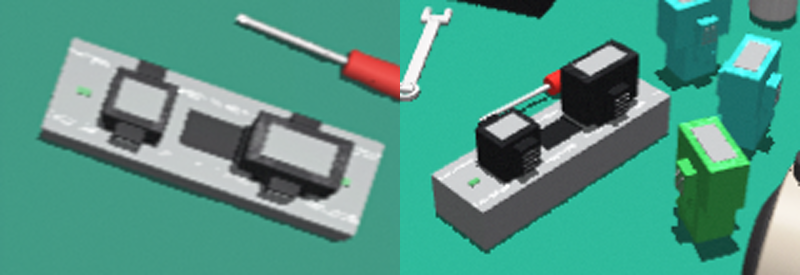

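The black pack at top-image (419,212), side (345,180), is the big one. Look-alikes: green (383,288), turquoise (464,281) and (511,229), and the small black pack (355,192). The crop confirms the choice: its cap is wider and taller than the small pack's. Two views put the cap top centre at (0.524, -0.280, 0.109), with the long axis at 72.3°.

Request:
{"method": "step_arm", "body": {
  "steps": [
    {"x":0.587,"y":-0.168,"z":0.05,"rz":-1,"claw":1},
    {"x":0.587,"y":-0.168,"z":0.05,"rz":-1,"claw":1},
    {"x":0.587,"y":-0.168,"z":0.05,"rz":-1,"claw":1},
    {"x":0.587,"y":-0.168,"z":0.05,"rz":-1,"claw":1},
    {"x":0.587,"y":-0.168,"z":0.05,"rz":-1,"claw":1},
    {"x":0.587,"y":-0.168,"z":0.05,"rz":-1,"claw":1},
    {"x":0.587,"y":-0.168,"z":0.05,"rz":-1,"claw":1},
    {"x":0.587,"y":-0.168,"z":0.05,"rz":-1,"claw":1},
    {"x":0.587,"y":-0.168,"z":0.05,"rz":-1,"claw":1},
    {"x":0.587,"y":-0.168,"z":0.05,"rz":-1,"claw":1},
    {"x":0.587,"y":-0.168,"z":0.05,"rz":-1,"claw":1},
    {"x":0.587,"y":-0.168,"z":0.05,"rz":-1,"claw":1}
  ]
}}

```text
$.steps[0]: bad value
```

Request:
{"method": "step_arm", "body": {
  "steps": [
    {"x":0.587,"y":-0.168,"z":0.05,"rx":0.0,"ry":0.0,"rz":-0.98,"claw":1.0},
    {"x":0.587,"y":-0.168,"z":0.05,"rx":0.0,"ry":0.0,"rz":-0.98,"claw":1.0},
    {"x":0.587,"y":-0.168,"z":0.05,"rx":0.0,"ry":0.0,"rz":-0.98,"claw":1.0},
    {"x":0.587,"y":-0.168,"z":0.05,"rx":0.0,"ry":0.0,"rz":-0.98,"claw":1.0},
    {"x":0.587,"y":-0.168,"z":0.05,"rx":0.0,"ry":0.0,"rz":-0.98,"claw":1.0},
    {"x":0.587,"y":-0.168,"z":0.05,"rx":0.0,"ry":0.0,"rz":-0.98,"claw":1.0},
    {"x":0.587,"y":-0.168,"z":0.05,"rx":0.0,"ry":0.0,"rz":-0.98,"claw":1.0},
    {"x":0.587,"y":-0.168,"z":0.05,"rx":0.0,"ry":0.0,"rz":-0.98,"claw":1.0},
    {"x":0.587,"y":-0.168,"z":0.05,"rx":0.0,"ry":0.0,"rz":-0.98,"claw":1.0},
    {"x":0.587,"y":-0.168,"z":0.05,"rx":0.0,"ry":0.0,"rz":-0.98,"claw":1.0},
    {"x":0.587,"y":-0.168,"z":0.05,"rx":0.0,"ry":0.0,"rz":-0.98,"claw":1.0},
    {"x":0.587,"y":-0.168,"z":0.05,"rx":0.0,"ry":0.0,"rz":-0.98,"claw":1.0}
  ]
}}

```text
time: 2.0
tool_pos: [0.5291, -0.2754, 0.1882]
tool_rot: [3.141, -0.002, 1.021]
contact_force: [-1.5, 0.2, -0.5]
opening: 0.0916
grip_force: 0.0
```

Request:
{"method": "step_arm", "body": {
  "steps": [
    {"x":0.0,"y":0.0,"z":0.07,"rx":0.0,"ry":0.0,"rz":-0.313,"claw":1.0},
    {"x":0.0,"y":0.0,"z":0.07,"rx":0.0,"ry":0.0,"rz":-0.313,"claw":1.0},
    {"x":0.0,"y":0.0,"z":0.07,"rx":0.0,"ry":0.0,"rz":-0.313,"claw":1.0},
    {"x":0.0,"y":0.0,"z":0.07,"rx":0.0,"ry":0.0,"rz":-0.313,"claw":1.0},
    {"x":0.0,"y":0.0,"z":0.07,"rx":0.0,"ry":0.0,"rz":-0.313,"claw":1.0}
  ]
}}

```text
time: 2.42
tool_pos: [0.5247, -0.2807, 0.1381]
tool_rot: [3.139, 0.001, 1.257]
contact_force: [0.1, 0.1, 0.4]
opening: 0.0918
grip_force: 0.0
```

Run:
```python
from h import *
np.set_printoptions(precision=4,suppress=True)
s=robot.observe();print(s['time'],s['tool_pos'],s['tool_rot'])
im,d=read_camera('side');im2,_=read_camera('top')
cv2.imwrite('pics/b1.png',np.hstack([cv2.resize(im2[130:290,330:490],(400,400),interpolation=2),cv2.resize(im[90:250,270:430],(400,400),interpolation=2)]))
# tray corners
T=np.load('top0.npz');P=cloud('top',T['d'],np.ones((480,640),bool))
W=np.array([at_z('top',c,.028) for c in ([145,179],[205,170],[215.5,248],[154,257.5])]);print(W,W.mean(0))
# refine big pack cap via dark/grey top: depth points of side+top averages
```

```text
2.4167 [ 0.5247 -0.2807  0.1381] [3.1393 0.0008 1.2574]
[[0.5868 0.2822 0.028 ]
 [0.6095 0.1578 0.028 ]
 [0.4458 0.1282 0.028 ]
 [0.4227 0.2541 0.028 ]] [0.5162 0.2056 0.028 ]
```

View pics/b1.png

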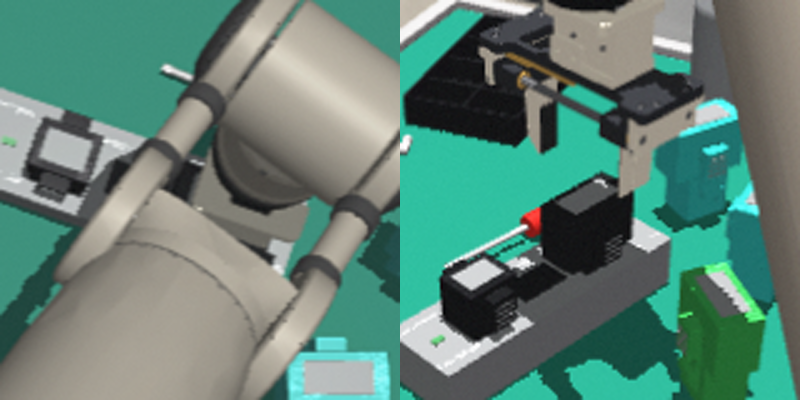

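The gripper sits over the big pack, straddling it with its fingers at the two tab sides (side crop (540,120) and (635,165)). Next I descend.

Request:
{"method": "step_arm", "body": {
  "steps": [
    {"x":0.0,"y":0.0,"z":0.03,"rx":0.0,"ry":0.0,"rz":0.0,"claw":1.0},
    {"x":0.0,"y":0.0,"z":0.055,"rx":0.0,"ry":0.0,"rz":0.0,"claw":1.0},
    {"x":0.0,"y":0.0,"z":0.075,"rx":0.0,"ry":0.0,"rz":0.0,"claw":1.0},
    {"x":0.0,"y":0.0,"z":0.092,"rx":0.0,"ry":0.0,"rz":0.0,"claw":1.0},
    {"x":0.0,"y":0.0,"z":0.104,"rx":0.0,"ry":0.0,"rz":0.0,"claw":1.0},
    {"x":0.0,"y":0.0,"z":0.106,"rx":0.0,"ry":0.0,"rz":0.0,"claw":1.0},
    {"x":0.0,"y":0.0,"z":0.106,"rx":0.0,"ry":0.0,"rz":0.0,"claw":1.0},
    {"x":0.0,"y":0.0,"z":0.106,"rx":0.0,"ry":0.0,"rz":0.0,"claw":1.0}
  ]
}}

```text
time: 3.18
tool_pos: [0.5247, -0.2804, 0.0583]
tool_rot: [3.14, 0.001, 1.261]
contact_force: [0.2, 0.3, 0.6]
opening: 0.0919
grip_force: 0.0
```

Run:
```python
from h import *
im,d=read_camera('side')
cv2.imwrite('pics/b2.png',cv2.resize(im[110:240,270:430],(800,600),interpolation=2))
```

```text
(no output)
```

View pics/b2.png

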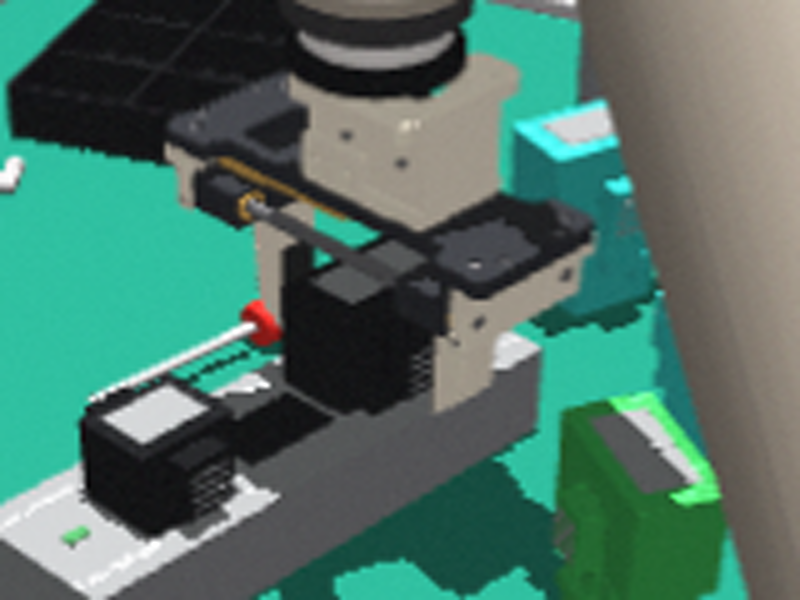

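The near finger is at the tab, (450,370), clear of the charger top. Closing now.

Request:
{"method": "step_arm", "body": {
  "squeeze": 45,
  "steps": [
    {"x":0.0,"y":0.0,"z":0.0,"rx":0.0,"ry":0.0,"rz":0.0,"claw":-1.0},
    {"x":0.0,"y":0.0,"z":0.0,"rx":0.0,"ry":0.0,"rz":0.0,"claw":-1.0},
    {"x":0.0,"y":0.0,"z":0.0,"rx":0.0,"ry":0.0,"rz":0.0,"claw":-1.0},
    {"x":0.0,"y":0.0,"z":0.0,"rx":0.0,"ry":0.0,"rz":0.0,"claw":-1.0},
    {"x":0.0,"y":0.0,"z":0.0,"rx":0.0,"ry":0.0,"rz":0.0,"claw":-1.0},
    {"x":0.0,"y":0.0,"z":0.0,"rx":0.0,"ry":0.0,"rz":0.0,"claw":-1.0},
    {"x":0.0,"y":0.0,"z":0.0,"rx":0.0,"ry":0.0,"rz":0.0,"claw":-1.0},
    {"x":0.0,"y":0.0,"z":0.0,"rx":0.0,"ry":0.0,"rz":0.0,"claw":-1.0},
    {"x":0.0,"y":0.0,"z":0.0,"rx":0.0,"ry":0.0,"rz":0.0,"claw":-1.0},
    {"x":0.0,"y":0.0,"z":0.0,"rx":0.0,"ry":0.0,"rz":0.0,"claw":-1.0}
  ]
}}

```text
time: 4.07
tool_pos: [0.5247, -0.2802, 0.0582]
tool_rot: [3.14, 0.0, 1.261]
contact_force: [0.8, 1.8, 5.9]
opening: 0.0434
grip_force: 45.1
```

Request:
{"method": "step_arm", "body": {
  "steps": [
    {"x":0.0,"y":0.0,"z":-0.004,"rx":0.0,"ry":0.0,"rz":0.0,"claw":-1.0},
    {"x":0.0,"y":0.0,"z":-0.008,"rx":0.0,"ry":0.0,"rz":0.0,"claw":-1.0},
    {"x":0.0,"y":0.0,"z":-0.012,"rx":0.0,"ry":0.0,"rz":0.0,"claw":-1.0},
    {"x":0.0,"y":0.0,"z":-0.012,"rx":0.0,"ry":0.0,"rz":0.0,"claw":-1.0}
  ]
}}

```text
time: 4.4
tool_pos: [0.524, -0.2799, 0.0663]
tool_rot: [-3.141, 0.0, 1.261]
contact_force: [0.5, 0.1, -4.5]
opening: 0.0432
grip_force: 44.9
```

Run:
```python
from h import *
im,d=read_camera('side')
cv2.imwrite('pics/b3.png',cv2.resize(im[110:240,270:430],(800,600),interpolation=2))
```

```text
(no output)
```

View pics/b3.png

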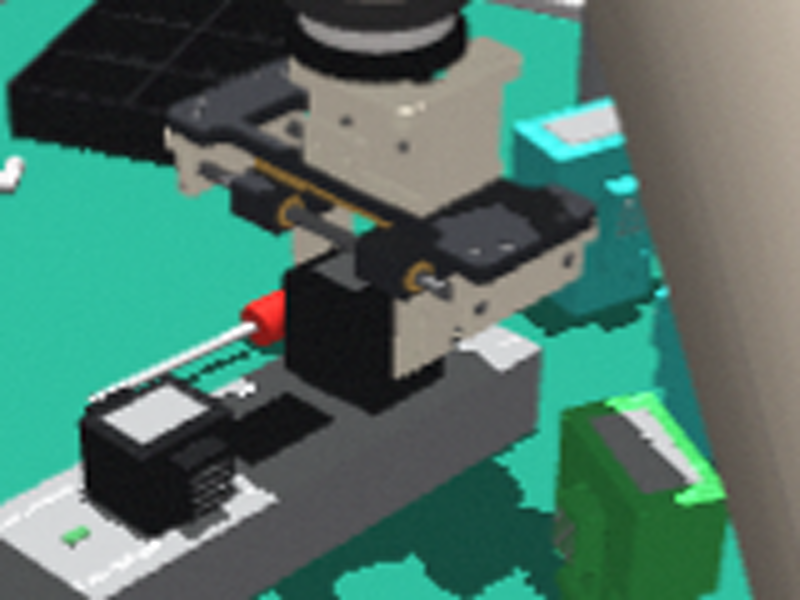

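The force reads about the pack's weight, so it is coming free. The lift continues.

Request:
{"method": "step_arm", "body": {
  "steps": [
    {"x":0.0,"y":0.0,"z":-0.01,"rx":0.0,"ry":0.0,"rz":0.0,"claw":-1.0},
    {"x":0.0,"y":0.0,"z":-0.02,"rx":0.0,"ry":0.0,"rz":0.0,"claw":-1.0},
    {"x":0.0,"y":0.0,"z":-0.035,"rx":0.0,"ry":0.0,"rz":0.0,"claw":-1.0},
    {"x":0.0,"y":0.0,"z":-0.05,"rx":0.0,"ry":0.0,"rz":0.0,"claw":-1.0},
    {"x":0.0,"y":0.0,"z":-0.07,"rx":0.0,"ry":0.0,"rz":0.0,"claw":-1.0},
    {"x":0.0,"y":0.0,"z":-0.09,"rx":0.0,"ry":0.0,"rz":0.0,"claw":-1.0},
    {"x":0.0,"y":0.0,"z":-0.12,"rx":0.0,"ry":0.0,"rz":0.0,"claw":-1.0},
    {"x":0.0,"y":0.0,"z":-0.15,"rx":0.0,"ry":0.0,"rz":0.0,"claw":-1.0},
    {"x":0.0,"y":0.0,"z":-0.16,"rx":0.0,"ry":0.0,"rz":0.0,"claw":-1.0},
    {"x":0.0,"y":0.0,"z":-0.16,"rx":0.0,"ry":0.0,"rz":0.0,"claw":-1.0},
    {"x":0.0,"y":0.0,"z":-0.16,"rx":0.0,"ry":0.0,"rz":0.0,"claw":-1.0}
  ]
}}

```text
time: 5.37
tool_pos: [0.524, -0.2798, 0.1863]
tool_rot: [3.141, 0.0, 1.261]
contact_force: [-0.1, -0.1, -4.6]
opening: 0.0431
grip_force: 44.9
```

Run:
```python
from h import *
im,d=read_camera('side')
cv2.imwrite('pics/b4.png',cv2.resize(im[60:240,240:440],(667,600),interpolation=2))
for m in nets.masks_of('side','big_pack')[:4]:
    P=cloud('side',d,m['region']);print(m['conf'],m['box'],np.median(P,0),np.percentile(P[:,2],[3,97]))
for m in nets.masks_of('side','small_pack')[:2]: print(m['conf'],m['box'])
```

```text
0.87 [380.1, 195.2, 417.5, 258.0] [ 0.36379409 -0.1929039   0.07904557] [0.00299261 0.10383311]
0.75 [325.7, 111.9, 367.3, 169.0] [ 0.5166534  -0.25362728  0.19068266] [0.1354071 0.2363943]
0.69 [402.7, 157.8, 424.3, 214.3] [ 0.38839459 -0.33602586  0.06811301] [0.00102546 0.10380075]
```

View pics/b4.png

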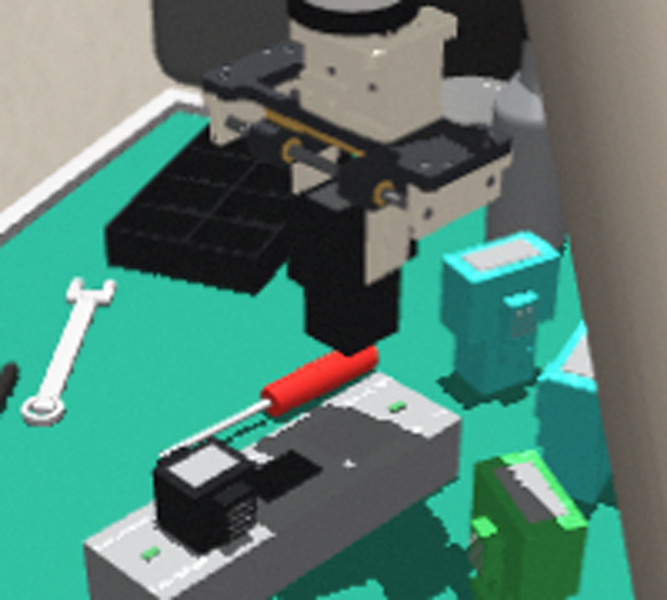

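The big pack hangs free, foot at side crop (350,340). The small pack is still in its bay at (205,490). Carrying to the tray, centre (0.516, 0.206).

Request:
{"method": "step_arm", "body": {
  "steps": [
    {"x":0.03,"y":-0.01,"z":0.0,"rx":0.0,"ry":0.0,"rz":0.0,"claw":-1.0},
    {"x":0.08,"y":-0.027,"z":0.0,"rx":0.0,"ry":0.0,"rz":0.0,"claw":-1.0},
    {"x":0.13,"y":-0.044,"z":0.0,"rx":0.0,"ry":0.0,"rz":0.0,"claw":-1.0},
    {"x":0.18,"y":-0.061,"z":0.0,"rx":0.0,"ry":0.0,"rz":0.0,"claw":-1.0},
    {"x":0.23,"y":-0.078,"z":0.0,"rx":0.0,"ry":0.0,"rz":0.0,"claw":-1.0},
    {"x":0.28,"y":-0.094,"z":0.0,"rx":0.0,"ry":0.0,"rz":0.0,"claw":-1.0},
    {"x":0.33,"y":-0.111,"z":0.0,"rx":0.0,"ry":0.0,"rz":0.0,"claw":-1.0},
    {"x":0.38,"y":-0.128,"z":0.0,"rx":0.0,"ry":0.0,"rz":0.0,"claw":-1.0},
    {"x":0.43,"y":-0.145,"z":0.0,"rx":0.0,"ry":0.0,"rz":0.0,"claw":-1.0},
    {"x":0.48,"y":-0.162,"z":0.0,"rx":0.0,"ry":0.0,"rz":0.0,"claw":-1.0},
    {"x":0.52,"y":-0.175,"z":0.0,"rx":0.0,"ry":0.0,"rz":0.0,"claw":-1.0},
    {"x":0.54,"y":-0.182,"z":0.0,"rx":0.0,"ry":0.0,"rz":0.0,"claw":-1.0}
  ]
}}

```text
time: 6.52
tool_pos: [0.5164, 0.1512, 0.1851]
tool_rot: [-3.139, -0.0, 1.264]
contact_force: [0.1, -0.2, -3.7]
opening: 0.0429
grip_force: 44.9
```

Request:
{"method": "step_arm", "body": {
  "steps": [
    {"x":0.03,"y":-0.01,"z":0.0,"rx":0.0,"ry":0.0,"rz":0.0,"claw":-1.0},
    {"x":0.055,"y":-0.018,"z":0.0,"rx":0.0,"ry":0.0,"rz":0.0,"claw":-1.0},
    {"x":0.074,"y":-0.025,"z":0.02,"rx":0.0,"ry":0.0,"rz":0.0,"claw":-1.0},
    {"x":0.074,"y":-0.025,"z":0.05,"rx":0.0,"ry":0.0,"rz":0.0,"claw":-1.0},
    {"x":0.074,"y":-0.025,"z":0.08,"rx":0.0,"ry":0.0,"rz":0.0,"claw":-1.0},
    {"x":0.074,"y":-0.025,"z":0.1,"rx":0.0,"ry":0.0,"rz":0.0,"claw":-1.0},
    {"x":0.074,"y":-0.025,"z":0.12,"rx":0.0,"ry":0.0,"rz":0.0,"claw":-1.0},
    {"x":0.074,"y":-0.025,"z":0.13,"rx":0.0,"ry":0.0,"rz":0.0,"claw":-1.0},
    {"x":0.074,"y":-0.025,"z":0.13,"rx":0.0,"ry":0.0,"rz":0.0,"claw":-1.0},
    {"x":0.074,"y":-0.025,"z":0.13,"rx":0.0,"ry":0.0,"rz":0.0,"claw":-1.0}
  ]
}}

```text
time: 7.35
tool_pos: [0.5163, 0.2059, 0.0883]
tool_rot: [-3.141, 0.001, 1.261]
contact_force: [0.9, 1.0, -2.8]
opening: 0.0429
grip_force: 44.9
```

Run:
```python
from h import *
im,d=read_camera('side');im2,_=read_camera('top')
cv2.imwrite('pics/b5.png',np.hstack([cv2.resize(im[200:440,130:310],(400,533)),cv2.resize(im2[130:290,120:240],(400,533))]))
for m in nets.masks_of('side','big_pack')[:4]:
    P=cloud('side',d,m['region']);print(m['conf'],m['box'],np.median(P,0),np.percentile(P[:,2],[3,97]))
```

```text
0.93 [373.6, 131.9, 408.3, 176.4] [ 0.48560228 -0.44351767  0.07330953] [0.00369308 0.10288661]
0.8 [380.1, 195.8, 413.5, 257.8] [ 0.36385861 -0.19301481  0.07984516] [0.00357808 0.10380906]
0.74 [400.0, 156.0, 433.5, 214.2] [ 0.38101796 -0.34719259  0.07825681] [0.0050022 0.1042247]
0.7 [180.1, 308.6, 239.1, 371.9] [0.50609882 0.23525729 0.09641707] [0.03554928 0.13986416]
```

View pics/b5.png

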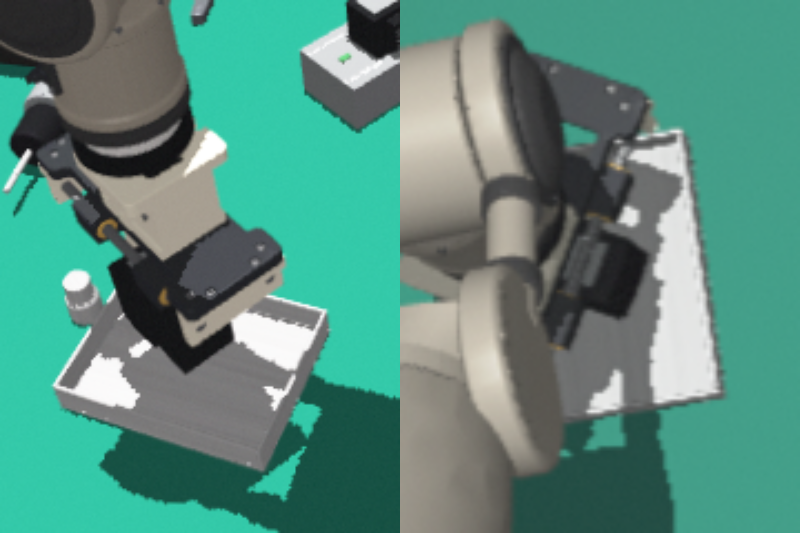

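Pack is over the middle of the tray, foot at side crop (190,365) and about 33 mm above the floor. Lowering slowly.

Request:
{"method": "step_arm", "body": {
  "steps": [
    {"x":0.0,"y":0.0,"z":0.015,"rx":0.0,"ry":0.0,"rz":0.0,"claw":-1.0},
    {"x":0.0,"y":0.0,"z":0.028,"rx":0.0,"ry":0.0,"rz":0.0,"claw":-1.0},
    {"x":0.0,"y":0.0,"z":0.036,"rx":0.0,"ry":0.0,"rz":0.0,"claw":-1.0},
    {"x":0.0,"y":0.0,"z":0.04,"rx":0.0,"ry":0.0,"rz":0.0,"claw":-1.0},
    {"x":0.0,"y":0.0,"z":0.042,"rx":0.0,"ry":0.0,"rz":0.0,"claw":-1.0},
    {"x":0.0,"y":0.0,"z":0.042,"rx":0.0,"ry":0.0,"rz":0.0,"claw":-1.0},
    {"x":0.0,"y":0.0,"z":0.042,"rx":0.0,"ry":0.0,"rz":0.0,"claw":-1.0}
  ]
}}

```text
time: 8.08
tool_pos: [0.5167, 0.2061, 0.0574]
tool_rot: [3.141, -0.0, 1.261]
contact_force: [0.6, 0.3, -3.6]
opening: 0.0434
grip_force: 44.9
```

Request:
{"method": "step_arm", "body": {
  "steps": [
    {"x":0.0,"y":0.0,"z":0.002,"rx":0.0,"ry":0.0,"rz":0.0,"claw":-1.0},
    {"x":0.0,"y":0.0,"z":0.004,"rx":0.0,"ry":0.0,"rz":0.0,"claw":-1.0},
    {"x":0.0,"y":0.0,"z":0.004,"rx":0.0,"ry":0.0,"rz":0.0,"claw":-1.0},
    {"x":0.0,"y":0.0,"z":0.004,"rx":0.0,"ry":0.0,"rz":0.0,"claw":-1.0}
  ]
}}

```text
time: 8.42
tool_pos: [0.5171, 0.2062, 0.0552]
tool_rot: [3.14, -0.001, 1.261]
contact_force: [-0.3, 0.0, 4.8]
opening: 0.0431
grip_force: 45.0
```

It has touched down (force changed sign). Release, then rise.

Request:
{"method": "step_arm", "body": {
  "steps": [
    {"x":0.0,"y":0.0,"z":0.0,"rx":0.0,"ry":0.0,"rz":0.0,"claw":-0.05},
    {"x":0.0,"y":0.0,"z":0.0,"rx":0.0,"ry":0.0,"rz":0.0,"claw":0.1},
    {"x":0.0,"y":0.0,"z":0.0,"rx":0.0,"ry":0.0,"rz":0.0,"claw":0.25},
    {"x":0.0,"y":0.0,"z":0.0,"rx":0.0,"ry":0.0,"rz":0.0,"claw":0.4},
    {"x":0.0,"y":0.0,"z":0.0,"rx":0.0,"ry":0.0,"rz":0.0,"claw":0.6},
    {"x":0.0,"y":0.0,"z":0.0,"rx":0.0,"ry":0.0,"rz":0.0,"claw":1.0},
    {"x":0.0,"y":0.0,"z":0.0,"rx":0.0,"ry":0.0,"rz":0.0,"claw":1.0},
    {"x":0.0,"y":0.0,"z":0.0,"rx":0.0,"ry":0.0,"rz":0.0,"claw":1.0},
    {"x":0.0,"y":0.0,"z":0.0,"rx":0.0,"ry":0.0,"rz":0.0,"claw":1.0},
    {"x":0.0,"y":0.0,"z":0.0,"rx":0.0,"ry":0.0,"rz":0.0,"claw":1.0}
  ]
}}

```text
time: 9.25
tool_pos: [0.5164, 0.206, 0.054]
tool_rot: [-3.141, 0.0, 1.261]
contact_force: [-0.5, -0.2, -1.1]
opening: 0.0913
grip_force: 0.0
```

Request:
{"method": "step_arm", "body": {
  "steps": [
    {"x":0.0,"y":0.0,"z":-0.02,"rx":0.0,"ry":0.0,"rz":0.0,"claw":1.0},
    {"x":0.0,"y":0.0,"z":-0.05,"rx":0.0,"ry":0.0,"rz":0.0,"claw":1.0},
    {"x":0.0,"y":0.0,"z":-0.09,"rx":0.0,"ry":0.0,"rz":0.0,"claw":1.0},
    {"x":0.0,"y":0.0,"z":-0.14,"rx":0.0,"ry":0.0,"rz":0.0,"claw":1.0},
    {"x":0.0,"y":0.0,"z":-0.19,"rx":0.0,"ry":0.0,"rz":0.0,"claw":1.0},
    {"x":0.0,"y":0.0,"z":-0.2,"rx":0.0,"ry":0.0,"rz":0.0,"claw":1.0},
    {"x":0.0,"y":0.0,"z":-0.2,"rx":0.0,"ry":0.0,"rz":0.0,"claw":1.0},
    {"x":0.0,"y":0.0,"z":-0.2,"rx":0.0,"ry":0.0,"rz":0.0,"claw":1.0},
    {"x":0.0,"y":0.0,"z":-0.2,"rx":0.0,"ry":0.0,"rz":0.0,"claw":1.0}
  ]
}}

```text
time: 10.0
tool_pos: [0.5155, 0.2057, 0.2023]
tool_rot: [-3.139, 0.002, 1.261]
contact_force: [-0.8, 0.5, 0.2]
opening: 0.092
grip_force: 0.0
```

Run:
```python
from h import *
im,d=read_camera('side')
cv2.imwrite('pics/b6.png',cv2.resize(im[170:420,130:430],(720,600)))
P=cloud('side',d,np.ones((480,640),bool))
Q=P[(np.hypot(P[:,0]-.516,P[:,1]-.206)<.07)&(P[:,2]>.09)&(P[:,2]<.125)]
print(len(Q),cv2.minAreaRect(Q[:,:2].astype(np.float32)),np.percentile(Q[:,2],[10,50,90,99]))
Q=P[(np.hypot(P[:,0]-.5615,P[:,1]+.1555)<.05)&(P[:,2]>.087)&(P[:,2]<.11)]
print(len(Q),cv2.minAreaRect(Q[:,:2].astype(np.float32)),np.median(Q[:,2]))
```

```text
1332 ((0.5151004195213318, 0.20689044892787933), (0.07982049137353897, 0.043257854878902435), 72.23674011230469) [0.09607298 0.10546173 0.10710811 0.10854303]
354 ((0.5600425004959106, -0.15339401364326477), (0.053628381341695786, 0.06137906014919281), 69.11917114257812) 0.09190514182219375
```

View pics/b6.png

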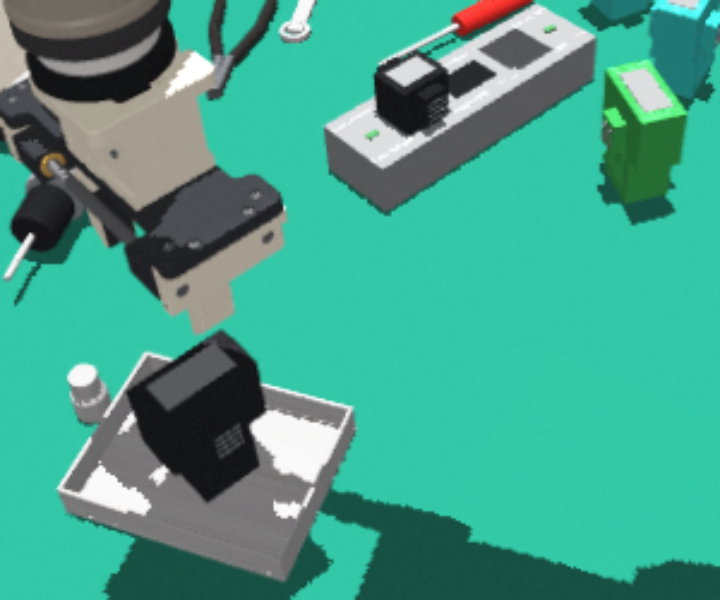

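The big pack stands upright mid-tray at (205,420), with its cap top 0.106 m high. The small pack is unmoved in its bay at (412,92), and the gripper is clear.

```bash
python3 -c "
from cell import robot
print(robot.hand_in())"
```

```text
the job is handed in; nothing more can be done
None
```

I unclipped the big pack, lifted it straight out and stood it upright near the tray's centre; the small pack is still clipped in the charger, and the job is handed in (no verdict was returned).

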